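Open the cellar's climate recorder and start it

ROBOT

A 6-joint arm with a two-finger parallel gripper is mounted at the origin on the work surface. World frame = base frame: x ahead of the robot, y to its left, z up, the work surface at z = 0. Lengths are in m, angles in rad, forces in N, time in s.
With the tool pointing down it reaches from about 0.275 to 0.775 m from the base axis. Payload 14.6 kg.
Tool frame: the origin (TCP) lies midway between the tips of the shut fingers; the grasp point (between the pads) lies 19 mm behind it; z points along the fingers, y is the line along which they close (so a half turn about z gives the same grasp; the last joint's range is limited). The gripper opens to 85 mm and grips with 20 to 120 N. Pads are 22 mm wide; open, the fingers measure 114 mm over their backs; the gripper's body (76 mm by 85 mm) begins 54 mm behind the grasp point. The pads swing forward as they close: fully open they stand 13 mm farther back than shut.
Start: joints at [0.992, 0.263, -0.048, 1.259, 0, 1.415], TCP at [0.216, 0.479, 0.231] pointing down, gripper open.
Joint ranges: [-2.65, 2.65], [-0.89, 1.7], [-1.18, 1.37], [-2.13, 2.11], [-1.35, 1.29], [-3.14, 3.14]. Speed limits (rad/s): [1.89, 1.89, 2.57, 2.79, 3.14, 3.14].

INTERFACE

Orientations are given as [roll, pitch, yaw] about the fixed x, y, z axes, in that order (R = Rz(yaw) Ry(pitch) Rx(roll)).
In Python, from station import state, camera, ctrl gives the robot as it stands. The module is installed in compiled form; this text tells all that it offers.
- The arm moves only by the tool carry_out, never from a script. Its argument "moves" is a list of rows, each an object with "rotation": the turn, a rotation vector about the tool's x, y, z normalised to -1 to 1, where 1 is 360 degrees, a list of three; "slide": the shift along the tool's x, y, z normalised to -1 to 1, where 1 is 0.03 m, a list of three; "fingers": the closure, from -1 (fully open) to 1 (shut). In form: [{"rotation": [ax, ay, az], "slide": [dx, dy, dz], "fingers": fingers}, ...]. A call has 1 to 20 rows; each row shifts and turns the commanded pose from where the row before left it, along the tool's axes as they then stand; what a row does not reach is not made up. A row lasts 1/12 s, in which the tool goes at most 41.7 mm and 7.16 degrees, less where a joint would pass 70% of its speed; a pose out of reach is approached as far as the arm can. A call with a number of a shift or a turn outside -1 to 1 is refused whole. A call with a gripper value outside its range is refused whole. The fingers move at their own pace and stop on an object; the grip force is fixed at half the most. Time passes only in rows, so rows that do not move let the fingers close. It gives the time, the measured TCP pose, the force, the opening and the grip force at its end, in the units of the state.
- state(): the state, without advancing time (a new reading comes with each control period).
- camera(name): name is "scene" or "side" or "wrist"; returns a dict with "color" (480x640x3 uint8, red, green, blue), "camera_matrix" (3x3 intrinsics, pixels), "position" and "orientation" of the camera in the world. Camera axes: x right, y down, z forward; pixel columns grow to the right and rows downward; lengths in m; the calibration is good to about 2 mm. A picture is of the moment at which its call begins. There is no depth.
- ctrl.finish_job(): hands the job in; it is judged then, once.
The state is a dict: "time": time; "joint_pos": joint angles; "dq": joint speeds; "joint_efforts": joint torques, N m; "ee_pos": TCP position; "ee_rot": TCP orientation; "contact_force": force on the tool from outside, world axes, zero at the start; "wrist_torque": the same for the moment, N m; "opening": opening from 0.0 (shut) to 1.0 (fully open); "grip_force": force on a finger pad.
Only numpy, scipy, OpenCV 4.12 (cv2) and the standard library are available. Lean on these libraries where they do the work, as an engineer would, in place of code of your own. Each camera call takes 0.05 s, during which the arm holds its last target. There are 200 camera calls.

TASK

With the fingertips, push the orange lid of the climate recorder up by its thumb tab and over past its upright point, so that it leans back and stays open by itself, then press the green button inside fully down and let it spring back. Leave the red button alone, do not lift the recorder or shove it out of its place, and do not pick up or disturb any of the cheeses and utensils around it.

Things in the scene. Friction and masses are not known exactly. Their poses are not given: they have to be found in the camera images.
- logger: climate recorder: a loose 2.6 kg grey plastic case on rubber feet, 150 (its x) x 200 (its y) x 85 mm high, closed by the orange lid. Origin: centre of its underside; its x runs level from the tabbed front to the hinged back, y to its left, z up. It stands with its back and hinge towards the robot's left (+y, within about 25 deg) and its tabbed front to the right. It would slide if pushed sideways with more than about 15 N
- lid (a joint): angle of the orange lid (150 x 200 x 8 mm, 0.26 kg; its underside lies 85.5 mm above the case's underside when shut): 0 shut, grows as it opens, 1.57 upright, 1.95 leaning back against its stop. The hinge runs along the case's y, along the top of its back edge; rising, the lid turns from the front up and over towards the back. Loose hinge: let go below about 1.4 it falls shut, beyond about 1.65 it falls open and stays
- lid_hinge (a point): middle of the hinge line: 75 mm behind the case's centre along its x, 85.5 mm above its underside, at the level of the shut lid's underside
- tab_tip (a point): middle of the outer edge of the black thumb tab, which moves with the lid. The tab (70 mm wide along the case's y, 8 mm thick, 41 mm long) grows from the middle of the lid's front edge and slopes forward and up at 50 deg from level, so that a fingertip goes under it from the front. With the lid shut this point lies 99 mm in front of the case's centre along its x and 121 mm above the case's underside
- start_top (a point): centre of the top of the green start button, 28 mm across, on the panel under the lid: 30 mm in front of the case's centre, 42 mm to its left (+y), 80 mm above its underside (5 mm below the rim). Pressed straight down; the panel around the buttons lies 58 mm above the underside, inside a 6 mm thick rim 85 mm high
- start (a joint): travel of the green button in m: 0 up, 0.006 fully down (5 N); springs back
- stop (a joint): travel of the red stop button in m (as the green one, at 42 mm to the case's right, -y): 0 up, 0.006 fully down; springs back
- tomme: small tan cheese round, 100 mm across, 55 mm high; loose bystander; origin: centre of its underside
- wedge: cut piece of pale cheese with brown rind, 100 x 60 x 70 mm high; loose bystander; origin: centre of its underside
- jar: small closed jar, 60 mm across, 85 mm high; loose bystander; origin: centre of its underside
- brush: rind brush lying flat, 190 mm long, wooden handle; loose bystander; origin: centre of its underside
- cup: open steel cup, 72 mm across, 75 mm high; loose bystander; origin: centre of its underside
- iron: cheese iron (T-handled steel probe) lying flat, 140 mm long, 80 mm handle; loose bystander; origin: centre of its underside
- tomme_big: brown cheese round, 150 mm across, 60 mm high; loose bystander; origin: centre of its underside

How it is judged:
By the outcome, as a careful person would: the job done as asked, in the order asked, and still so for the second after the job is handed in, with the robot touching nothing.
It also fails if it takes over 48 s, if anything falls off the work surface, if the arm or the gripper's body presses on something with over 40 N, if the wrist force passes 120 N, or if a joint passes its speed limit or range.

## Working session

There is one attempt and no reset: what is moved stays moved. The work goes in short steps, Python scripts to look and compute and a tool call to move; the robot and the scene stay as the last step left them, time stands still between calls to the robot, and variables do not carry over. Pictures are saved under pics/ and viewed, at most 10 in all, crops included, and the job is handed in when it is done.

Besides the shell and the picture viewer there is one more tool, called after "Request:" as name(argument=value, ...) on one line, values as JSON. carry_out: Moves the arm, as the interface text tells. Scaled input: -1 to 1 covers 0.03 m each way for a shift and 360 degrees each way for a turn. Its arguments: {"type":"object","properties":{"moves":{"type":"array","items":{"type":"object","properties":{"rotation":{"type":"array","items":{"type":"number"}},"slide":{"type":"array","items":{"type":"number"}},"fingers":{"type":"number"}}}}},"required":["moves"]}

```bash
mkdir -p pics; python3 - <<'E'
from station import state,camera
import cv2,json,numpy as np
print(state())
for n in ("scene","side"):
    c=camera(n); cv2.imwrite(f"pics/{n}0.png",c["color"][:,:,::-1])
    print(n,np.array(c["camera_matrix"]).tolist(),c["position"],c["orientation"])
E
```

```text
{'time': 0.0, 'joint_pos': array([ 9.91670321e-01,  2.63518901e-01, -4.88931796e-02,  1.25940222e+00,
       -1.57052557e-05,  1.41551876e+00]), 'dq': array([ 6.19561665e-04,  1.80849797e-03,  3.95128391e-04, -4.79263012e-05,
        9.84096476e-04, -5.94861639e-04]), 'joint_efforts': array([-5.69682434e-04, -6.37604284e+01,  3.84565580e+01,  1.35842903e-02,
       -2.35229589e-05,  3.66997790e-05]), 'ee_pos': array([0.21577394, 0.47832842, 0.23084324]), 'ee_rot': array([-3.14058449e+00, -1.41918546e-04,  2.71774415e+00]), 'contact_force': array([-0.71849655,  0.63992966,  0.4295171 ]), 'wrist_torque': array([-0.01467456,  0.03359391, -0.04646714]), 'grip_force': 0.0, 'opening': 1.0004279946301033}
scene [[472.89187823564146, 0.0, 318.02297381924353], [0.0, 472.89187823564146, 240.0152833404367], [0.0, 0.0, 1.0]] [ 1.02500704 -0.66608672  1.14734421] [-2.48674033  0.01219453  0.55987667]
side [[482.899787095124, 0.0, 317.3872216719608], [0.0, 482.899787095124, 243.80332409141351], [0.0, 0.0, 1.0]] [-0.05673134 -0.76929868  0.72519818] [-2.11856776 -0.01218807 -0.70692913]
```

View pics/scene0.png

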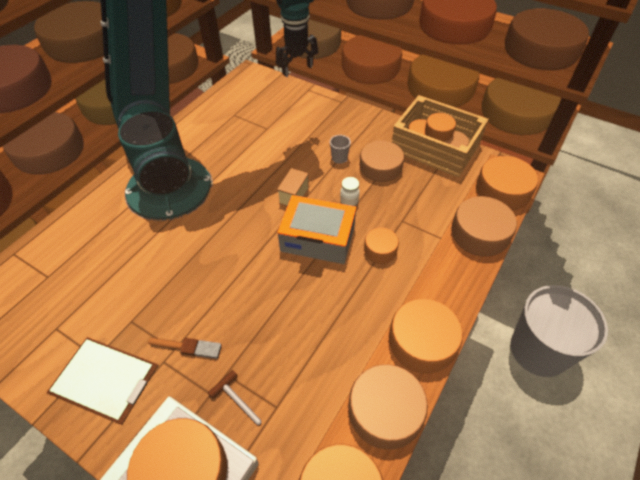

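View pics/side0.png

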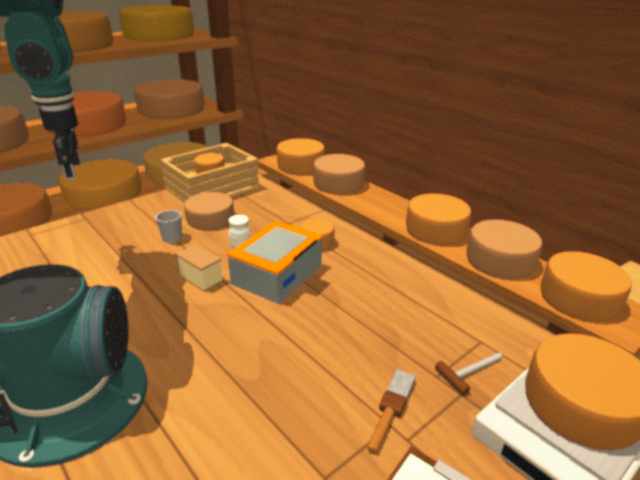

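The scene picture shows the recorder at about (318,228), with its tab on the lower edge near (303,237). The wedge is at (293,188), the jar at (349,190) and a small round at (381,246). I'll zoom in to get the lid corners.

```bash
python3 - <<'E'
import cv2,numpy as np
a=cv2.imread("pics/scene0.png")[170:280,260:410]; b=cv2.imread("pics/side0.png")[205:310,165:345]
a=cv2.resize(a,(400*150//110,400),interpolation=cv2.INTER_CUBIC)
b=cv2.resize(b,(540,315),interpolation=cv2.INTER_CUBIC)
a=cv2.resize(a,(390,286)); 
o=np.zeros((601,540,3),np.uint8); o[:286,:390]=a; o[286:]=b
cv2.imwrite("pics/crop0.png",o[:600])
E
```

```text
(no output)
```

View pics/crop0.png

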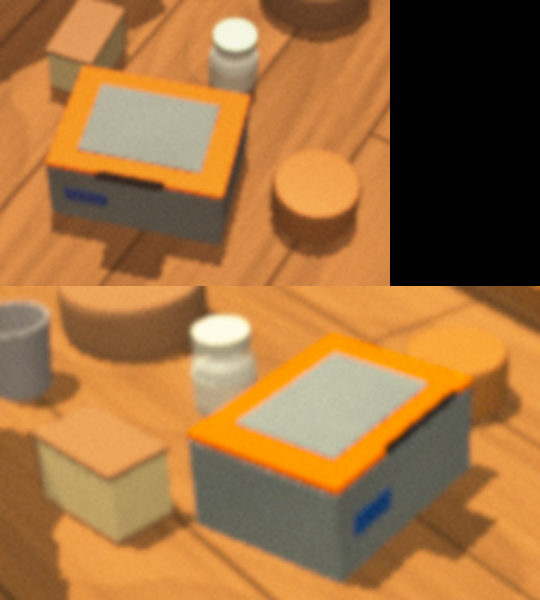

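```bash
cat > h.py <<'E'
import numpy as np
from scipy.spatial.transform import Rotation as Ro
from scipy.optimize import least_squares
CAM={"scene":(472.892,318.023,240.015,[1.02500704,-.66608672,1.14734421],[-2.48674033,.01219453,.55987667]),
"side":(482.8998,317.387,243.803,[-.05673134,-.76929868,.72519818],[-2.11856776,-.01218807,-.70692913])}
def proj(n,P):
    f,cx,cy,p,o=CAM[n]; c=(np.atleast_2d(P)-p)@Ro.from_euler("xyz",o).as_matrix()
    return np.c_[f*c[:,0]/c[:,2]+cx,f*c[:,1]/c[:,2]+cy]
def ray(n,u,v,z):
    f,cx,cy,p,o=CAM[n]; d=Ro.from_euler("xyz",o).as_matrix()@[(u-cx)/f,(v-cy)/f,1]
    return np.array(p)+d*(z-p[2])/d[2]
E
python3 - <<'E'
from h import *
L=np.array([[-75,100],[-75,-100],[75,100],[75,-100]])/1000
S=np.array([[48,163],[222,197],[82,66],[249,93]])/2.6+[260,170]
T=(np.array([[338,492],[473,381],[189,435],[335,332]])-[0,286])/3+[165,205]
def W(p,z=.0935):
    c,s=np.cos(p[2]),np.sin(p[2]); return np.c_[L@[[c,s],[-s,c]]+p[:2],np.full(4,z)]
for m in(("scene",),("side",),("scene","side")):
    f=lambda p:np.concatenate([(proj(n,W(p))-{"scene":S,"side":T}[n]).ravel() for n in m])
    r=least_squares(f,[.5,.2,1.57]); print(m,r.x,np.degrees(r.x[2]),np.round(r.fun,1))
p=r.x
for n,(u,v),z in(("scene",(235/2.6+260,33/2.6+170),.085),("side",(222/3+165,44/3+205),.085),("scene",(316/2.6+260,182/2.6+170),.055),("side",(458/3+165,62/3+205),.055),("scene",(88/2.6+260,30/2.6+170),.07),("side",(103/3+165,158/3+205),.07)):
    print(n,ray(n,u,v,z).round(3))
c,s=np.cos(p[2]),np.sin(p[2]); ex=np.array([c,s,0]); ey=np.array([-s,c,0])
for tilt in(30,):
  for sg in(1,-1):
    t=np.radians(tilt); z=np.cos(t)*ex-[0,0,np.sin(t)]; y=sg*ey; R=np.c_[np.cross(y,z),y,z]
    tip=np.array([p[0],p[1],0])-.1*ex
    wr=tip-.22*z; q1=np.arctan2(wr[1],wr[0])
    M=np.c_[[0,0,-1],[0,1,0],[1,0,0]]
    A=Ro.from_matrix(M.T@Ro.from_euler("z",q1).as_matrix().T@R)
    # M^T Ry(p) M is rotation about y
    print(tilt,sg,"wrist",wr,"p' q5 q6",A.as_euler("YXZ"),"rpy",Ro.from_matrix(R).as_euler("xyz"))
E
```

```text
('scene',) [0.54271537 0.07692934 1.89419307] 108.52926823614119 [-1.2  0.1  0.8 -0.3 -0.2 -0.3  0.5  0.3]
('side',) [0.54002124 0.07272473 1.87687542] 107.53704041972571 [ 0.1 -0.   0.8 -0.4 -0.6 -0.4 -0.3  0.7]
('scene', 'side') [0.54203977 0.07561813 1.88469829] 107.98525788840826 [-1.8  0.   0.1  0.2 -0.3 -0.3  0.3  0.8  0.5 -0.9  0.5 -1.2 -0.4 -1.
 -0.7  0. ]
scene [0.547 0.262 0.085]
side [0.547 0.258 0.085]
scene [0.726 0.134 0.055]
side [0.728 0.135 0.055]
scene [0.385 0.186 0.07 ]
side [0.378 0.177 0.07 ]
30 1 wrist [ 0.63174602 -0.20071121  0.11      ] p' q5 q6 [ 2.36044191 -0.78111436 -2.53213258] rpy [ 3.14159265  1.04719755 -1.25689436]
30 -1 wrist [ 0.63174602 -0.20071121  0.11      ] p' q5 q6 [ 2.36044191 -0.78111436  0.60946007] rpy [ 3.14159265 -1.04719755  1.88469829]
```

```bash
cat >> h.py <<'E'
P=np.array([.5415,.0755,1.885]); c,s=np.cos(P[2]),np.sin(P[2])
EX=np.array([c,s,0]); EY=np.array([-s,c,0])
def w(x,y,z): return np.array([P[0],P[1],0])+x*EX+y*EY+np.array([0,0,z])
def Rt(tilt):
    t=np.radians(tilt); z=np.cos(t)*EX-[0,0,np.sin(t)]; return np.c_[np.cross(-EY,z),-EY,z]
def delta(st,pos,R):
    "slide units (tool axes) and rotation units from state to target"
    R0=Ro.from_euler("xyz",st["ee_rot"]).as_matrix()
    return (R0.T@(pos-st["ee_pos"])/.03).round(3), (Ro.from_matrix(R0.T@R).as_rotvec()/(2*np.pi)).round(4)
E
python3 - <<'E'
from h import *; from station import state
s=state()
up=dict(s); t=w(-.19,0,.30)
print(t,w(-.15,0,.07)); print(delta(s,t,Rt(30)))
for n in((185,347),(235,395)): print(ray("scene",*n,.02))
E
```

```text
[ 0.60022125 -0.10519813  0.3       ] [ 0.58785888 -0.06715642  0.07      ]
(array([-19.68 , -12.463,  -2.296]), array([-0.0694,  0.1566,  0.1199]))
[ 0.44627075 -0.41251435  0.02      ]
[ 0.63303036 -0.44285709  0.02      ]
```

Request:
carry_out(moves=[{"slide": [0, 0, -0.8], "rotation": [0, 0, 0], "fingers": 1}, {"slide": [-0.5, -0.3, -0.8], "rotation": [0, 0, 0], "fingers": 1}, {"slide": [-0.9, -0.57, -0.7], "rotation": [0, 0, 0], "fingers": 1}, {"slide": [-0.9, -0.57, 0], "rotation": [0, 0, 0], "fingers": 1}, {"slide": [-0.9, -0.57, 0], "rotation": [0, 0, 0], "fingers": 1}, {"slide": [-0.9, -0.57, 0], "rotation": [0, 0, 0], "fingers": 1}, {"slide": [-0.9, -0.57, 0], "rotation": [0, 0, 0], "fingers": 1}, {"slide": [-0.9, -0.57, 0], "rotation": [0, 0, 0], "fingers": 1}, {"slide": [-0.9, -0.57, 0], "rotation": [0, 0, 0], "fingers": 1}, {"slide": [-0.9, -0.57, 0], "rotation": [0, 0, 0], "fingers": 1}, {"slide": [-0.9, -0.57, 0], "rotation": [0, 0, 0], "fingers": 1}, {"slide": [-0.9, -0.57, 0], "rotation": [0, 0, 0], "fingers": 1}, {"slide": [-0.9, -0.57, 0], "rotation": [0, 0, 0], "fingers": 1}, {"slide": [-0.9, -0.57, 0], "rotation": [0, 0, 0], "fingers": 1}, {"slide": [-0.9, -0.57, 0], "rotation": [0, 0, 0], "fingers": 1}, {"slide": [-0.9, -0.57, 0], "rotation": [0, 0, 0], "fingers": 1}, {"slide": [-0.9, -0.57, 0], "rotation": [0, 0, 0], "fingers": 1}, {"slide": [-0.9, -0.57, 0], "rotation": [0, 0, 0], "fingers": 1}, {"slide": [-0.9, -0.57, 0], "rotation": [0, 0, 0], "fingers": 1}, {"slide": [-0.9, -0.57, 0], "rotation": [0, 0, 0], "fingers": 1}])

```text
time: 1.77
ee_pos: [0.5428, -0.0178, 0.3]
ee_rot: [-3.142, -0.001, 2.718]
contact_force: [-0.6, 1.0, 0.2]
opening: -0.001
grip_force: 0.0
```

Request:
carry_out(moves=[{"slide": [-0.9, -0.57, 0], "rotation": [0, 0, 0], "fingers": 1}, {"slide": [-0.9, -0.57, 0], "rotation": [0, 0, 0], "fingers": 1}, {"slide": [-0.9, -0.57, 0], "rotation": [0, 0, 0], "fingers": 1}, {"slide": [0, 0, 0], "rotation": [-0.0063, 0.0142, 0.0109], "fingers": 1}, {"slide": [0, 0, 0], "rotation": [-0.0063, 0.0142, 0.0109], "fingers": 1}, {"slide": [0, 0, 0], "rotation": [-0.0063, 0.0142, 0.0109], "fingers": 1}, {"slide": [0, 0, 0], "rotation": [-0.0063, 0.0142, 0.0109], "fingers": 1}, {"slide": [0, 0, 0], "rotation": [-0.0063, 0.0142, 0.0109], "fingers": 1}, {"slide": [0, 0, 0], "rotation": [-0.0063, 0.0142, 0.0109], "fingers": 1}, {"slide": [0, 0, 0], "rotation": [-0.0063, 0.0142, 0.0109], "fingers": 1}, {"slide": [0, 0, 0], "rotation": [-0.0063, 0.0142, 0.0109], "fingers": 1}, {"slide": [0, 0, 0], "rotation": [-0.0063, 0.0142, 0.0109], "fingers": 1}, {"slide": [0, 0, 0], "rotation": [-0.0063, 0.0142, 0.0109], "fingers": 1}, {"slide": [0, 0, 0], "rotation": [-0.0063, 0.0142, 0.0109], "fingers": 1}, {"slide": [0, 0, 0], "rotation": [0, 0, 0], "fingers": 1}])

```text
time: 3.02
ee_pos: [0.555, -0.0693, 0.2469]
ee_rot: [3.08, -1.009, 1.898]
contact_force: [-0.0, -0.9, -1.6]
opening: -0.002
grip_force: 0.0
```

```bash
python3 - <<'E'
from h import *; from station import state,camera
import cv2
s=state(); print(s["time"],s["joint_pos"].round(3),s["ee_pos"].round(4),s["contact_force"])
print(delta(s,w(-.15,0,.075),Rt(30)),delta(s,w(-.092,0,.07),Rt(30)))
print("unit up in tool",(Rt(30).T@[0,0,1]).round(3),"fwd",(Rt(30).T@EX).round(3))
E
```

```text
3.0167 [-0.576  0.81   0.481  2.108  0.608  0.414] [ 0.555  -0.0693  0.2469] [-0.0437126  -0.8625742  -1.58578729]
(array([-4.999,  0.887,  2.873]), array([0.0081, 0.0061, 0.0012])) (array([-4.11 ,  0.806,  4.596]), array([0.0081, 0.0061, 0.0012]))
unit up in tool [ 0.866  0.    -0.5  ] fwd [0.5   0.    0.866]
```

```bash
cat > fk.py <<'E'
from h import *
M=np.c_[[0,0,-1.],[0,1,0],[1,0,0]]
def fk(q,k):
    h,l1,l2,l3,l4=k; th=q[1]-q[2]; p=th+q[3]
    A=Ro.from_euler("z",q[0]).as_matrix()
    pos=A@[l1*np.sin(q[1])+l2*np.cos(th)+l3*np.cos(p),0,h+l1*np.cos(q[1])-l2*np.sin(th)-l3*np.sin(p)]
    R=A@Ro.from_euler("y",p).as_matrix()@M@Ro.from_euler("XZ",[SG*q[4],q[5]]).as_matrix()
    return pos+l4*R[:,2],R
SG=-1
def ik(pos,R,k,q0):
    lo=[-2.65,-.89,-1.18,-2.13,-1.35,-3.14];hi=[2.65,1.7,1.37,2.11,1.29,3.14]
    def f(q):
        p,r=fk(q,k); return np.r_[(p-pos)*10,Ro.from_matrix(R.T@r).as_rotvec()]
    s=least_squares(f,np.clip(q0,np.array(lo)+.01,np.array(hi)-.01),bounds=(lo,hi)); return s.x,np.abs(s.fun).max()
D=[([.99167,.26352,-.04889,1.2594,0,1.4155],[.21577,.47833,.23084])]
E
python3 - <<'E'
import fk; from fk import *; from station import state
s=state(); D.append((s["joint_pos"],s["ee_pos"]))
R=Ro.from_euler("xyz",s["ee_rot"]).as_matrix()
for sg in(1,-1):
    fk.SG=sg; print(sg,np.abs(fk.fk(s["joint_pos"],[.1]*5)[1]-R).max())
    f=lambda k:np.concatenate([fk.fk(q,k)[0]-p for q,p in D])
    for k0 in([.2,.4,.4,.1,.2],[.15,.3,.3,.1,.3]):
        r=least_squares(f,k0,bounds=(0,1)); print(r.x.round(4),(r.fun*1000).round(2))
E
```

```text
Traceback (most recent call last):
AttributeError: 'function' object has no attribute 'fk'
```

```bash
sed -i 's/^def fk(/def FK(/; s/=fk(q,k)/=FK(q,k)/' fk.py; python3 - <<'E'
import fk; from fk import *; from station import state
s=state(); D.append((s["joint_pos"],s["ee_pos"]))
R=Ro.from_euler("xyz",s["ee_rot"]).as_matrix()
for sg in(1,-1):
    fk.SG=sg; print(sg,np.abs(FK(s["joint_pos"],[.1]*5)[1]-R).max())
    f=lambda k:np.concatenate([FK(q,k)[0]-p for q,p in D])
    for k0 in([.2,.4,.4,.1,.2],[.15,.3,.3,.1,.3]):
        r=least_squares(f,k0,bounds=(0,1)); print(r.x.round(4),(r.fun*1000).round(2))
E
```

```text
1 0.957833931407001
[0.4329 0.     0.5484 0.0257 0.    ] [  69.85  -41.55    7.78 -136.13 -202.85   -7.78]
[0.4329 0.     0.5484 0.0257 0.    ] [  69.85  -41.55    7.78 -136.13 -202.85   -7.78]
-1 8.881784197001252e-16
[0.0524 0.9998 0.2716 0.2766 0.4273] [ 67.82 -44.66  -0.58   0.13  -0.3    0.58]
[0.0524 0.9999 0.2716 0.2767 0.4273] [ 67.82 -44.66  -0.58   0.13  -0.3    0.58]
```

Request:
carry_out(moves=[{"slide": [-1, 0, 0], "rotation": [0, 0, 0], "fingers": 1}, {"slide": [-0.8, 0.2, -0.5], "rotation": [0, 0, 0], "fingers": 1}, {"slide": [-0.5, 0.2, -0.5], "rotation": [0, 0, 0], "fingers": 1}, {"slide": [0, 0, 0], "rotation": [0, 0, 0], "fingers": 1}])

```text
time: 3.35
ee_pos: [0.5796, -0.1199, 0.1981]
ee_rot: [3.06, -0.986, 1.913]
contact_force: [-0.0, -0.5, -0.0]
opening: -0.001
grip_force: 0.0
```

```bash
python3 - <<'E'
import re
t=open("fk.py").read()
t=t.replace("h,l1,l2,l3,l4=k;","h,l1,l2,l3,l4,o=k;").replace("l3*np.cos(p),0,h","l3*np.cos(p),o,h")
t+="""D+=[([-.576,.81,.481,2.108,.608,.414],[.555,-.0693,.2469])]
"""
open("fk.py","w").write(t)
E
python3 - <<'E'
from fk import *; from station import state
s=state(); print(s["time"],s["joint_pos"].round(4),s["ee_pos"].round(4)); D.append((s["joint_pos"],s["ee_pos"]))
f=lambda k:np.concatenate([FK(q,k)[0]-p for q,p in D])
for k0 in([.2,.4,.4,.1,.2,.08],[.15,.3,.3,.1,.3,.08]):
    r=least_squares(f,k0); print(r.x.round(4),(r.fun*1000).round(2))
E
```

```text
3.35 [-0.6157  0.9154  0.5974  2.1082  0.5764  0.3881] [ 0.5796 -0.1199  0.1981]
[0.2133 0.5771 0.3872 0.1353 0.2854 0.0812] [-0.01 -0.01 -0.03 -0.16  0.17 -0.15  0.17 -0.18  0.18]
[0.2133 0.5771 0.3872 0.1353 0.2854 0.0812] [-0.01 -0.01 -0.03 -0.16  0.17 -0.15  0.17 -0.18  0.18]
```

```bash
cat >> fk.py <<'E'
D.append(([-.6157,.9154,.5974,2.1082,.5764,.3881],[.5796,-.1199,.1981]))
K=[.2133,.5771,.3872,.1353,.2854,.0812]
def Rs(tilt,skew):
    "tool pointing along case x turned by -skew deg (clockwise from above), tilted down"
    a=P[2]-np.radians(skew); e=np.array([np.cos(a),np.sin(a),0]); y=np.array([np.sin(a),-np.cos(a),0])
    t=np.radians(tilt); z=np.cos(t)*e-[0,0,np.sin(t)]; return np.c_[np.cross(y,z),y,z]
def polar(r,deg,tilt):
    "TCP (case x,z) so that the tip's upper edge is at radius r, angle deg about the hinge"
    g,t=np.radians([deg,tilt]); return .075-r*np.cos(g)-.011*np.sin(t),.0855+r*np.sin(g)-.011*np.cos(t)
E
python3 - <<'E'
from fk import *
np.set_printoptions(linewidth=150,suppress=True)
for tilt in(20,30,40):
  for skew in(0,15,25,35):
    q=[-.6,.9,.6,1.9,.6,.4]; out=[];qs=[]
    for x,z in[(-.15,.075),(-.092,.07),polar(.158,10,tilt),polar(.15,25,tilt),polar(.14,45,tilt),polar(.135,70,tilt),polar(.13,90,tilt),polar(.13,104,tilt)]:
        q,e=ik(w(x,0,z),Rs(tilt,skew),K,q); out.append(e);qs.append(q)
    qs=np.array(qs); print(tilt,skew,np.round(out,3),"q4",qs[:,3].round(2),"q5",qs[:,4].round(2))
E
```

```text
20 0 [0.017 0.    0.    0.    0.    0.    0.    0.   ] q4 [2.11 2.01 2.04 2.05 2.04 2.   1.93 1.87] q5 [0.66 0.7  0.7  0.72 0.76 0.81 0.86 0.9 ]
20 15 [0. 0. 0. 0. 0. 0. 0. 0.] q4 [1.91 1.78 1.81 1.82 1.81 1.75 1.66 1.57] q5 [0.82 0.87 0.87 0.89 0.92 0.98 1.02 1.06]
20 25 [0. 0. 0. 0. 0. 0. 0. 0.] q4 [1.73 1.58 1.62 1.63 1.61 1.53 1.4  1.29] q5 [0.93 0.98 0.98 1.   1.03 1.08 1.12 1.15]
20 35 [0. 0. 0. 0. 0. 0. 0. 0.] q4 [1.5  1.33 1.36 1.38 1.34 1.22 1.03 0.85] q5 [1.04 1.08 1.09 1.1  1.13 1.17 1.2  1.21]
30 0 [0. 0. 0. 0. 0. 0. 0. 0.] q4 [1.95 1.82 1.86 1.88 1.88 1.84 1.77 1.71] q5 [0.61 0.65 0.65 0.67 0.7  0.75 0.79 0.82]
30 15 [0. 0. 0. 0. 0. 0. 0. 0.] q4 [1.71 1.58 1.62 1.65 1.64 1.59 1.49 1.41] q5 [0.76 0.8  0.8  0.82 0.84 0.89 0.92 0.95]
30 25 [0. 0. 0. 0. 0. 0. 0. 0.] q4 [1.52 1.38 1.42 1.45 1.43 1.37 1.25 1.15] q5 [0.85 0.89 0.89 0.91 0.93 0.97 1.   1.01]
30 35 [0. 0. 0. 0. 0. 0. 0. 0.] q4 [1.29 1.12 1.18 1.2  1.18 1.09 0.94 0.81] q5 [0.94 0.97 0.97 0.98 1.   1.02 1.04 1.05]
40 0 [0. 0. 0. 0. 0. 0. 0. 0.] q4 [1.75 1.64 1.69 1.72 1.73 1.7  1.63 1.57] q5 [0.55 0.58 0.59 0.6  0.63 0.67 0.7  0.73]
40 15 [0. 0. 0. 0. 0. 0. 0. 0.] q4 [1.53 1.41 1.46 1.5  1.5  1.46 1.38 1.3 ] q5 [0.67 0.71 0.71 0.72 0.74 0.78 0.8  0.82]
40 25 [0. 0. 0. 0. 0. 0. 0. 0.] q4 [1.35 1.22 1.28 1.31 1.31 1.27 1.17 1.08] q5 [0.75 0.78 0.78 0.79 0.81 0.83 0.85 0.86]
40 35 [0. 0. 0. 0. 0. 0. 0. 0.] q4 [1.14 0.99 1.06 1.09 1.09 1.04 0.93 0.83] q5 [0.81 0.83 0.83 0.84 0.85 0.87 0.87 0.87]
```

```bash
python3 - <<'E'
from fk import *; from station import state
s=state(); print(delta(s,w(-.15,0,.07),Rt(30)))
R=Rt(30); a=w(-.15,0,.07)
pts=[(-.092,.07)]+[polar(r,g,30) for r,g in[(.160,5),(.156,15),(.150,25),(.144,35),(.140,45),(.137,57),(.135,70),(.132,82),(.13,94),(.13,104)]]
for x,z in pts:
    b=w(x,0,z); print(np.round([x,z],4),(R.T@(b-a)/.03).round(2)); a=b
E
```

```text
(array([-2.699,  0.548,  3.718]), array([0.0092, 0.0096, 0.0028]))
[-0.092  0.07 ] [ 0.97 -0.    1.67]
[-0.0899  0.0899] [ 0.61  0.   -0.27]
[-0.0812  0.1163] [ 0.91 -0.   -0.19]
[-0.0664  0.1394] [0.91 0.   0.04]
[-0.0485  0.1586] [0.85 0.   0.2 ]
[-0.0295  0.175 ] [0.79 0.   0.27]
[-0.0051  0.1909] [ 0.87 -0.    0.44]
[0.0233 0.2028] [0.82 0.   0.62]
[0.0511 0.2067] [0.57 0.   0.74]
[0.0786 0.2057] [ 0.43 -0.    0.81]
[0.1009 0.2021] [0.27 0.   0.71]
```

Request:
carry_out(moves=[{"slide": [-0.8, 0.1, 0.4], "rotation": [0, 0, 0], "fingers": 1}, {"slide": [-0.7, 0.15, 0.6], "rotation": [0, 0, 0], "fingers": 1}, {"slide": [-0.6, 0.15, 0.8], "rotation": [0, 0, 0], "fingers": 1}, {"slide": [-0.4, 0.15, 0.8], "rotation": [0, 0, 0], "fingers": 1}, {"slide": [0, 0, 0], "rotation": [0.0092, 0.0096, 0.0028], "fingers": 1}, {"slide": [0, 0, 0], "rotation": [0, 0, 0], "fingers": 1}])

```text
time: 3.85
ee_pos: [0.5918, -0.0869, 0.0934]
ee_rot: [-3.129, -1.056, 1.878]
contact_force: [-0.1, 0.2, 0.0]
opening: 0.001
grip_force: 0.0
```

```bash
python3 - <<'E'
from fk import *; from station import state,camera
import cv2
s=state(); print(s["time"],delta(s,w(-.15,0,.07),Rt(30)),delta(s,w(-.092,0,.07),Rt(30)))
im=[cv2.resize(camera(n)["color"][y:y+140,x:x+190,::-1],(400,295),interpolation=2) for n,x,y in(("scene",220,150),("side",190,190))]
cv2.imwrite("pics/pre.png",cv2.hconcat(im))
E
```

```text
3.85 (array([-0.352,  0.087,  0.962]), array([-0.0011, -0.0015, -0.0005])) (array([0.599, 0.096, 2.645]), array([-0.0011, -0.0015, -0.0005]))
```

View pics/pre.png

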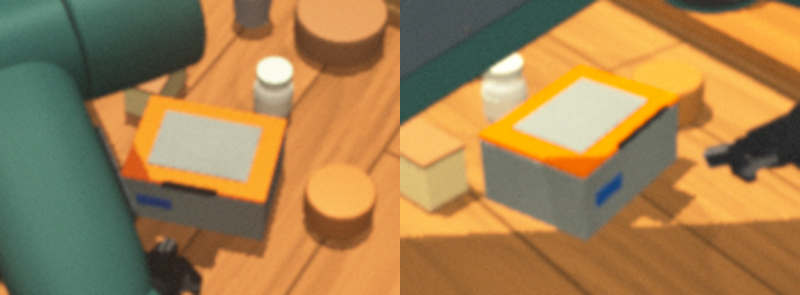

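The shut fingertips are in front of the tab and in line with it: side crop about (710,155), tab (640,125). I'll move in under it and start lifting.

Request:
carry_out(moves=[{"slide": [-0.35, 0.09, 0.7], "rotation": [0, 0, 0], "fingers": 1}, {"slide": [0.2, 0, 0.7], "rotation": [0, 0, 0], "fingers": 1}, {"slide": [0.4, 0, 0.7], "rotation": [0, 0, 0], "fingers": 1}, {"slide": [0.35, 0, 0.55], "rotation": [0, 0, 0], "fingers": 1}, {"slide": [0, 0, 0], "rotation": [0, 0, 0], "fingers": 1}, {"slide": [0.3, 0, -0.14], "rotation": [0, 0, 0], "fingers": 1}, {"slide": [0.31, 0, -0.13], "rotation": [0, 0, 0], "fingers": 1}, {"slide": [0.3, 0, -0.06], "rotation": [0, 0, 0], "fingers": 1}, {"slide": [0.3, 0, -0.06], "rotation": [0, 0, 0], "fingers": 1}, {"slide": [0.31, 0, -0.07], "rotation": [0, 0, 0], "fingers": 1}, {"slide": [0.3, 0, 0.01], "rotation": [0, 0, 0], "fingers": 1}, {"slide": [0.3, 0, 0.01], "rotation": [0, 0, 0], "fingers": 1}, {"slide": [0.31, 0, 0.02], "rotation": [0, 0, 0], "fingers": 1}, {"slide": [0, 0, 0], "rotation": [0, 0, 0], "fingers": 1}])

```text
time: 5.12
ee_pos: [0.5643, 0.0093, 0.1435]
ee_rot: [3.136, -1.046, 1.888]
contact_force: [2.0, -6.9, 1.3]
opening: -0.0
grip_force: 2.8
```

```bash
python3 - <<'E'
from fk import *; from station import state,camera
import cv2
s=state(); x,z=polar(.15,25,30); print(s["time"],s["contact_force"].round(2),delta(s,w(x,0,z),Rt(30)))
im=[cv2.resize(camera(n)["color"][y:y+140,x:x+190,::-1],(400,295),interpolation=2) for n,x,y in(("scene",220,150),("side",190,190))]
cv2.imwrite("pics/lift.png",cv2.hconcat(im))
E
```

```text
5.1167 [ 2.04 -6.86  1.33] (array([-0.061, -0.041,  0.172]), array([0.0006, 0.0002, 0.0002]))
```

View pics/lift.png

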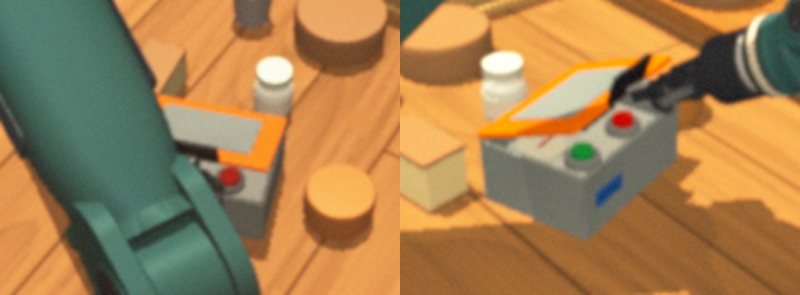

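The lid is lifted about 25° with the tip against the tab base, at 7 N. I'll carry on along the arc in small steps and watch the force.

Request:
carry_out(moves=[{"slide": [0.22, 0, -0.02], "rotation": [0, 0, 0], "fingers": 1}, {"slide": [0.22, 0, -0.01], "rotation": [0, 0, 0], "fingers": 1}])

```text
time: 5.38
ee_pos: [0.5625, 0.0143, 0.1535]
ee_rot: [3.139, -1.048, 1.884]
contact_force: [3.0, -4.0, 1.1]
opening: -0.005
grip_force: 2.1
```

Request:
carry_out(moves=[{"slide": [0.22, 0, 0.0], "rotation": [0, 0, 0], "fingers": 1}, {"slide": [0.22, 0, 0.01], "rotation": [0, 0, 0], "fingers": 1}])

```text
time: 5.55
ee_pos: [0.5604, 0.0211, 0.1651]
ee_rot: [3.139, -1.048, 1.885]
contact_force: [2.6, -5.3, 2.6]
opening: 0.001
grip_force: 2.6
```

Request:
carry_out(moves=[{"slide": [0.22, 0, 0.02], "rotation": [0, 0, 0], "fingers": 1}, {"slide": [0.22, 0, 0.03], "rotation": [0, 0, 0], "fingers": 1}])

```text
time: 5.72
ee_pos: [0.5579, 0.0287, 0.1759]
ee_rot: [3.139, -1.048, 1.884]
contact_force: [3.3, -6.5, 4.0]
opening: 0.001
grip_force: 3.1
```

```bash
cat > chk.py <<'E'
from fk import *; from station import state,camera
import cv2,sys
s=state(); R=Ro.from_euler("xyz",s["ee_rot"]).as_matrix(); d=s["ee_pos"]-w(0,0,0); u=d+.011*R[:,0]
ux,uz=u@EX-.075,u[2]-.0855
print(s["time"],"F(ex,ey,z)",(s["contact_force"]@np.c_[EX,EY,[0,0,1]]).round(2),"tcp case",(d@EX).round(4),(d@EY).round(4),d[2].round(4),"U r,deg",np.hypot(ux,uz).round(4),np.degrees(np.arctan2(uz,-ux)).round(1))
if len(sys.argv)>1:
    im=[cv2.resize(camera(n)["color"][y:y+140,x:x+190,::-1],(400,295),interpolation=2) for n,x,y in(("scene",220,130),("side",190,160))]
    cv2.imwrite(sys.argv[1],cv2.hconcat(im))
E
python3 chk.py pics/l2.png
```

```text
5.7167 F(ex,ey,z) [-7.23 -1.1   4.03] tcp case -0.0496 -0.0011 0.1759 U r,deg 0.1555 40.0
```

View pics/l2.png

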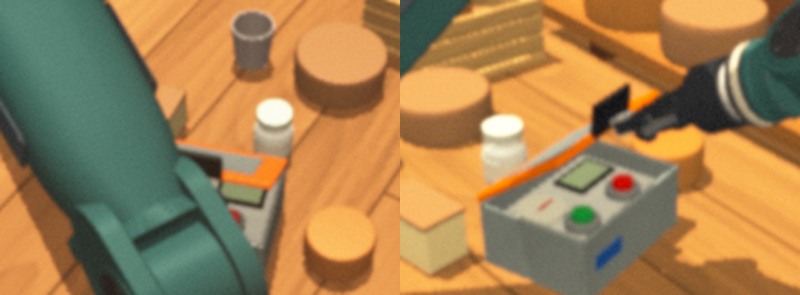

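Lid is at about 43°, buttons untouched. I'll go on over the arc.

Request:
carry_out(moves=[{"slide": [0.25, 0, 0.02], "rotation": [0, 0, 0], "fingers": 1}, {"slide": [0.25, 0, 0.04], "rotation": [0, 0, 0], "fingers": 1}, {"slide": [0.22, 0, 0.07], "rotation": [0, 0, 0], "fingers": 1}])

```text
time: 6.07
ee_pos: [0.553, 0.0428, 0.1922]
ee_rot: [-3.141, -1.049, 1.883]
contact_force: [2.6, -5.7, 5.7]
opening: -0.0
grip_force: 3.4
```

Request:
carry_out(moves=[{"slide": [0.22, 0, 0.09], "rotation": [0, 0, 0], "fingers": 1}, {"slide": [0.22, 0, 0.1], "rotation": [0, 0, 0], "fingers": 1}, {"slide": [0.22, 0, 0.1], "rotation": [0, 0, 0], "fingers": 1}])

```text
time: 6.32
ee_pos: [0.5476, 0.0598, 0.2055]
ee_rot: [3.141, -1.049, 1.883]
contact_force: [2.1, -5.2, 6.5]
opening: -0.003
grip_force: 3.8
```

```bash
python3 chk.py pics/l3.png
```

```text
6.3167 F(ex,ey,z) [-5.55 -0.4   6.45] tcp case -0.0168 -0.0009 0.2055 U r,deg 0.1556 56.3
```

View pics/l3.png

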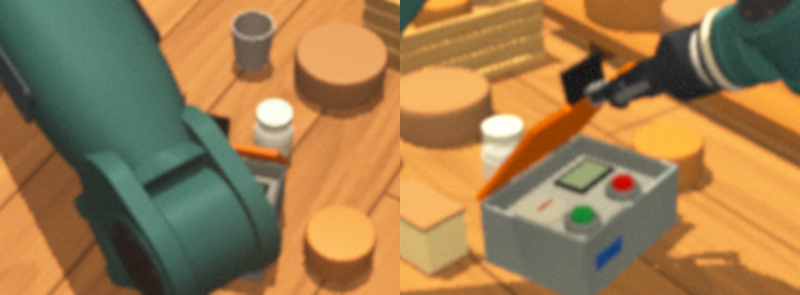

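Lid is at about 58° and the force is steady. Continuing past upright.

Request:
carry_out(moves=[{"slide": [0.2, 0, 0.13], "rotation": [0, 0, 0], "fingers": 1}, {"slide": [0.2, 0, 0.15], "rotation": [0, 0, 0], "fingers": 1}, {"slide": [0.2, 0, 0.17], "rotation": [0, 0, 0], "fingers": 1}, {"slide": [0.2, 0, 0.19], "rotation": [0, 0, 0], "fingers": 1}, {"slide": [0.19, 0, 0.2], "rotation": [0, 0, 0], "fingers": 1}])

```text
time: 6.83
ee_pos: [0.5364, 0.0947, 0.2186]
ee_rot: [3.141, -1.05, 1.883]
contact_force: [0.7, -2.5, 6.0]
opening: -0.001
grip_force: 3.1
```

Request:
carry_out(moves=[{"slide": [0.18, 0, 0.2], "rotation": [0, 0, 0], "fingers": 1}, {"slide": [0.18, 0, 0.21], "rotation": [0, 0, 0], "fingers": 1}, {"slide": [0.17, 0, 0.22], "rotation": [0, 0, 0], "fingers": 1}, {"slide": [0.16, 0, 0.23], "rotation": [0, 0, 0], "fingers": 1}])

```text
time: 7.17
ee_pos: [0.5259, 0.1262, 0.2228]
ee_rot: [-3.14, -1.05, 1.882]
contact_force: [-0.9, -0.0, 0.1]
opening: -0.002
grip_force: 0.2
```

```bash
python3 chk.py
```

```text
7.1667 F(ex,ey,z) [0.27 0.88 0.06] tcp case 0.053 -0.0009 0.2228 U r,deg 0.1478 83.6
```

Request:
carry_out(moves=[{"slide": [0.16, 0, 0.25], "rotation": [0, 0, 0], "fingers": 1}, {"slide": [0.15, 0, 0.25], "rotation": [0, 0, 0], "fingers": 1}, {"slide": [0.14, 0, 0.25], "rotation": [0, 0, 0], "fingers": 1}, {"slide": [0.13, 0, 0.25], "rotation": [0, 0, 0], "fingers": 1}, {"slide": [0.12, 0, 0.25], "rotation": [0, 0, 0], "fingers": 1}, {"slide": [0.12, 0, 0.25], "rotation": [0, 0, 0], "fingers": 1}, {"slide": [0.12, 0, 0.2], "rotation": [0, 0, 0], "fingers": 1}, {"slide": [0, 0, 0], "rotation": [0, 0, 0], "fingers": 1}])

```text
time: 7.83
ee_pos: [0.5076, 0.1822, 0.2222]
ee_rot: [-3.14, -1.05, 1.884]
contact_force: [0.4, -0.2, 0.2]
opening: 0.002
grip_force: 0.0
```

```bash
python3 chk.py pics/l4.png
```

```text
7.8333 F(ex,ey,z) [-0.28 -0.36  0.15] tcp case 0.1119 -0.0008 0.2222 U r,deg 0.1522 106.2
```

View pics/l4.png

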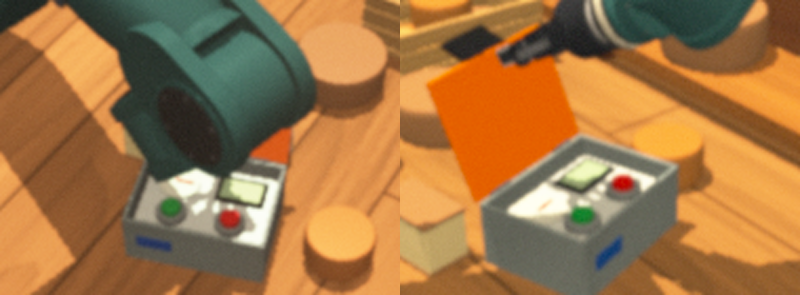

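The lid leans back open. Green button centre: scene crop (171,206), side crop (583,214). I'll locate it and plan the retreat and press.

```bash
python3 - <<'E'
from fk import *; from station import state
import cv2
f=cv2.imread("pics/l4.png")
for n,x0,y0,a in(("scene",220,130,0),("side",190,160,400)):
    im=f[:,a:a+400]; h=cv2.cvtColor(im,cv2.COLOR_BGR2HSV); m=cv2.inRange(h,(50,120,50),(80,255,255)); k,l,st,ce=cv2.connectedComponentsWithStats(m)
    i=1+st[1:,4].argmax(); u,v=ce[i]; print(n,ce[i],st[i],ray(n,x0+u*.475,y0+v*140/295,.080).round(4))
print("pred",w(-.03,.042,.08))
s=state(); b=w(-.03,.042,.0)
def yawdown(a): return Ro.from_euler("xyz",[np.pi,0,a]).as_matrix()
for a in np.radians([90,108,135,160,180]):
    q,e=ik(b+[0,0,.1],yawdown(a),K,[.1,.5,.2,1.3,0,.5]); print(np.degrees(a),q.round(2),round(e,4),delta(s,b+[0,0,.2],yawdown(a)))
E
```

```text
scene [170.41860465 206.81860465] [162 199  18  16 215] [0.5133 0.0324 0.08  ]
side [181.968 215.216] [172 208  21  15 250] [0.5047 0.0279 0.08  ]
pred [0.51082798 0.03398823 0.08      ]
90.0 [-0.09  0.35 -0.3   0.92 -0.    1.48] 0.0 (array([-2.975, -1.426, -3.704]), array([-0.0262, -0.1656,  0.0451]))
108.0 [-0.09  0.35 -0.3   0.92 -0.    1.16] 0.0 (array([-2.975, -1.426, -3.704]), array([ 0.    , -0.1671, -0.0002]))
135.0 [-0.09  0.35 -0.3   0.92 -0.    0.69] 0.0 (array([-2.975, -1.426, -3.704]), array([ 0.0394, -0.1638, -0.0681]))
160.0 [-0.09  0.35 -0.3   0.92 -0.    0.26] 0.0 (array([-2.975, -1.426, -3.704]), array([ 0.0756, -0.155 , -0.1307]))
180.0 [-0.09  0.35 -0.3   0.92 -0.   -0.09] 0.0 (array([-2.975, -1.426, -3.704]), array([ 0.1044, -0.1437, -0.1805]))
```

Request:
carry_out(moves=[{"slide": [0, 0, -0.6], "rotation": [0, 0, 0], "fingers": 1}, {"slide": [0, 0, -1], "rotation": [0, 0, 0], "fingers": 1}, {"slide": [0, 0, -1], "rotation": [0, 0, 0], "fingers": 1}, {"slide": [0, 0, -1], "rotation": [0, 0, 0], "fingers": 1}, {"slide": [0, 0, 0], "rotation": [0, -0.0186, 0], "fingers": 1}, {"slide": [0, 0, 0], "rotation": [0, -0.0186, 0], "fingers": 1}, {"slide": [0, 0, 0], "rotation": [0, -0.0186, 0], "fingers": 1}, {"slide": [0, 0, 0], "rotation": [0, -0.0186, 0], "fingers": 1}, {"slide": [0, 0, 0], "rotation": [0, -0.0186, 0], "fingers": 1}, {"slide": [0, 0, 0], "rotation": [0, -0.0186, 0], "fingers": 1}, {"slide": [0, 0, 0], "rotation": [0, -0.0186, 0], "fingers": 1}, {"slide": [0, 0, 0], "rotation": [0, -0.0186, 0], "fingers": 1}, {"slide": [0, 0, 0], "rotation": [0, -0.0186, 0], "fingers": 1}, {"slide": [-0.7, -0.7, 0], "rotation": [0, 0, 0], "fingers": 1}, {"slide": [-0.8, -0.7, 0], "rotation": [0, 0, 0], "fingers": 1}, {"slide": [0, 0, 0], "rotation": [0, 0, 0], "fingers": 1}])

```text
time: 9.27
ee_pos: [0.5094, 0.0338, 0.2763]
ee_rot: [-3.141, 0.003, 1.883]
contact_force: [-0.0, 0.7, -0.8]
opening: -0.001
grip_force: 0.0
```

```bash
python3 chk.py; python3 - <<'E'
from fk import *; from station import state
s=state(); print(s["ee_pos"],delta(s,np.array([.5102,.0325,.11]),Ro.from_euler("xyz",[np.pi,0,P[2]]).as_matrix()))
E
```

```text
9.2667 F(ex,ey,z) [ 0.63 -0.18 -0.77] tcp case -0.0297 0.0434 0.2763 U r,deg 0.2126 63.8
[0.5093624  0.03384479 0.27632956] (array([-0.034,  0.018,  5.544]), array([-0.0002,  0.0005, -0.0003]))
```

Aligned over the green button; descending to z = 0.10 and looking.

Request:
carry_out(moves=[{"slide": [0, 0, 0.9], "rotation": [0, 0, 0], "fingers": 1}, {"slide": [0, 0, 1], "rotation": [0, 0, 0], "fingers": 1}, {"slide": [0, 0, 1], "rotation": [0, 0, 0], "fingers": 1}, {"slide": [0, 0, 1], "rotation": [0, 0, 0], "fingers": 1}, {"slide": [-0.03, 0.02, 1], "rotation": [0, 0, 0], "fingers": 1}, {"slide": [0, 0, 0.9], "rotation": [0, 0, 0], "fingers": 1}, {"slide": [0, 0, 0], "rotation": [0, 0, 0], "fingers": 1}])

```text
time: 9.85
ee_pos: [0.5095, 0.0348, 0.0978]
ee_rot: [-3.135, -0.001, 1.883]
contact_force: [-0.9, 0.1, -0.6]
opening: 0.001
grip_force: 0.0
```

```bash
python3 chk.py pics/b1.png
```

```text
9.85 F(ex,ey,z) [ 0.35  0.79 -0.62] tcp case -0.0288 0.043 0.0978 U r,deg 0.0936 7.5
```

View pics/b1.png

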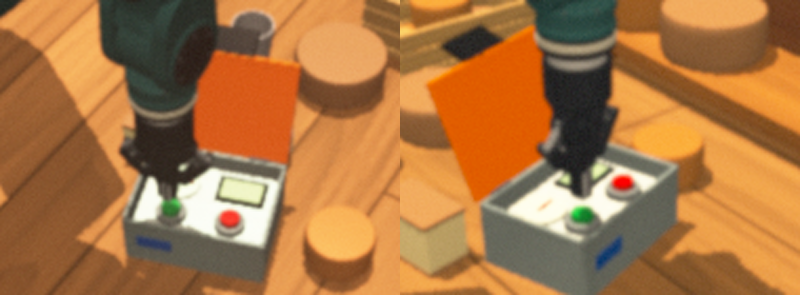

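The fingertip is directly above the green button in both views. Pressing now.

Request:
carry_out(moves=[{"slide": [0, 0, 0.3], "rotation": [0, 0, 0], "fingers": 1}, {"slide": [0, 0, 0.25], "rotation": [0, 0, 0], "fingers": 1}, {"slide": [0, 0, 0.15], "rotation": [0, 0, 0], "fingers": 1}, {"slide": [0, 0, 0], "rotation": [0, 0, 0], "fingers": 1}])

```text
time: 10.28
ee_pos: [0.5117, 0.0351, 0.0804]
ee_rot: [-3.141, 0.002, 1.884]
contact_force: [-0.8, 0.6, -0.5]
opening: -0.005
grip_force: 0.0
```

Request:
carry_out(moves=[{"slide": [0, 0, 0.1], "rotation": [0, 0, 0], "fingers": 1}, {"slide": [0, 0, 0.05], "rotation": [0, 0, 0], "fingers": 1}, {"slide": [0, 0, 0], "rotation": [0, 0, 0], "fingers": 1}])

```text
time: 10.53
ee_pos: [0.5121, 0.035, 0.0764]
ee_rot: [-3.142, 0.002, 1.884]
contact_force: [-1.5, -0.2, 3.5]
opening: 0.001
grip_force: 1.7
```

Request:
carry_out(moves=[{"slide": [0, 0, 0.08], "rotation": [0, 0, 0], "fingers": 1}, {"slide": [0, 0, 0.05], "rotation": [0, 0, 0], "fingers": 1}, {"slide": [0, 0, 0], "rotation": [0, 0, 0], "fingers": 1}])

```text
time: 10.78
ee_pos: [0.5122, 0.035, 0.0737]
ee_rot: [3.141, 0.003, 1.884]
contact_force: [-7.1, -0.4, 23.7]
opening: -0.003
grip_force: 11.9
```

Request:
carry_out(moves=[{"slide": [0, 0, 0.05], "rotation": [0, 0, 0], "fingers": 1}, {"slide": [0, 0, 0.03], "rotation": [0, 0, 0], "fingers": 1}, {"slide": [0, 0, 0], "rotation": [0, 0, 0], "fingers": 1}, {"slide": [0, 0, 0], "rotation": [0, 0, 0], "fingers": 1}])

```text
time: 11.12
ee_pos: [0.5125, 0.035, 0.0731]
ee_rot: [3.139, 0.004, 1.884]
contact_force: [-17.0, 1.5, 56.9]
opening: -0.001
grip_force: 28.7
```

It is bottomed out, with the force rising sharply at z ≈ 0.0735. Releasing.

Request:
carry_out(moves=[{"slide": [0, 0, -0.3], "rotation": [0, 0, 0], "fingers": 1}, {"slide": [0, 0, -0.5], "rotation": [0, 0, 0], "fingers": 1}, {"slide": [0, 0, -1], "rotation": [0, 0, 0], "fingers": 1}, {"slide": [0, 0, -1], "rotation": [0, 0, 0], "fingers": 1}, {"slide": [0, 0, -1], "rotation": [0, 0, 0], "fingers": 1}, {"slide": [0, 0, -1], "rotation": [0, 0, 0], "fingers": 1}, {"slide": [0, 0, -1], "rotation": [0, 0, 0], "fingers": 1}, {"slide": [0, 0, -1], "rotation": [0, 0, 0], "fingers": 1}, {"slide": [0, 0, 0], "rotation": [0, 0, 0], "fingers": 1}])

```text
time: 11.87
ee_pos: [0.5134, 0.0353, 0.279]
ee_rot: [3.136, 0.005, 1.884]
contact_force: [0.6, 0.9, 0.7]
opening: 0.003
grip_force: 0.0
```

```bash
python3 chk.py pics/end.png
```

```text
11.8667 F(ex,ey,z) [ 0.71 -0.81  0.66] tcp case -0.0295 0.0392 0.279 U r,deg 0.2149 64.2
```

View pics/end.png

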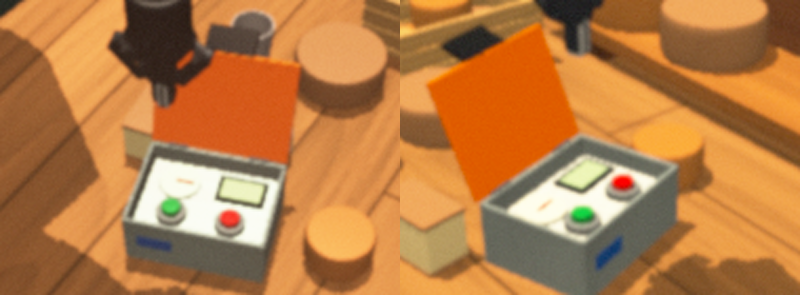

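The lid stays open, the green button is back up at (171,206), and the case and its neighbours have not moved.

```bash
python3 -c "
from station import ctrl; print(ctrl.finish_job())"
```

```text
the job is handed in; nothing more can be done
None
```

The job is handed in at about 12 s: the lid is leaning back open by itself, and the green button was pressed to its stop (57 N at the wrist) and has sprung back. The red button was left alone, and nothing else had visibly moved in the final pictures.

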